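# Close the refilled sweet jars

### The job

The four graded glass jars have been refilled and their wooden stoppers left in a pile. Take the pile apart and close every jar with the stopper of its own size, cork down in the mouth and wooden top resting level on the lip. Leave the jars standing where they are, and do not disturb the bell or the brass weight standing among them.

Things in the scene. Friction and masses are not known exactly. Their poses are not given: they have to be found in the camera images.
- stopper_xl: The largest of four jar stoppers, at the start at the bottom of the pile, on the worktop. Flat round wooden top 69 mm across, 16 mm thick, no knob; below it a cork plug 14 mm deep, 54 mm across for its upper 5 mm, then tapering to 47 mm at its foot. About 110 g. Origin: centre of the plug's underside, z up; the wooden rim, to be grasped across, lies 14 to 30 mm above it.
- stopper_l: The second largest of four jar stoppers, at the start second from the bottom, a few mm off centre on the one below. Flat round wooden top 59 mm across, 16 mm thick, no knob; below it a cork plug 14 mm deep, 44 mm across for its upper 5 mm, then tapering to 37 mm at its foot. About 90 g. Origin: centre of the plug's underside, z up; the wooden rim, to be grasped across, lies 14 to 30 mm above it.
- stopper_m: The second smallest of four jar stoppers, at the start third from the bottom, a few mm off centre on the one below. Flat round wooden top 49 mm across, 16 mm thick, no knob; below it a cork plug 14 mm deep, 34 mm across for its upper 5 mm, then tapering to 27 mm at its foot. About 70 g. Origin: centre of the plug's underside, z up; the wooden rim, to be grasped across, lies 14 to 30 mm above it.
- stopper_s: The smallest of four jar stoppers, at the start on top, a few mm off centre on the one below. Flat round wooden top 39 mm across, 16 mm thick, no knob; below it a cork plug 14 mm deep, 24 mm across for its upper 5 mm, then tapering to 17 mm at its foot. About 50 g. Origin: centre of the plug's underside, z up; the wooden rim, to be grasped across, lies 14 to 30 mm above it.
- jar_xl: The largest of four loose, open glass jars of mixed sweets: 100 mm high, body 86 mm across, sloping in to a neck 16 mm high, 66 mm across outside; mouth 58 mm inside; sweets well below the neck. Origin: centre of the underside, z up through the mouth. When the largest stopper is home in it, the stopper's origin is 86 mm above the jar's.
- jar_l: The second largest of four loose, open glass jars of mixed sweets: 88 mm high, body 76 mm across, sloping in to a neck 16 mm high, 56 mm across outside; mouth 48 mm inside; sweets well below the neck. Origin: centre of the underside, z up through the mouth. When the second largest stopper is home in it, the stopper's origin is 74 mm above the jar's.
- jar_m: The second smallest of four loose, open glass jars of mixed sweets: 76 mm high, body 66 mm across, sloping in to a neck 16 mm high, 46 mm across outside; mouth 38 mm inside; sweets well below the neck. Origin: centre of the underside, z up through the mouth. When the second smallest stopper is home in it, the stopper's origin is 62 mm above the jar's.
- jar_s: The smallest of four loose, open glass jars of mixed sweets: 64 mm high, body 56 mm across, sloping in to a neck 16 mm high, 36 mm across outside; mouth 28 mm inside; sweets well below the neck. Origin: centre of the underside, z up through the mouth. When the smallest stopper is home in it, the stopper's origin is 50 mm above the jar's.
- bell: A counter bell, a pale metal dome with a brass button on a black foot, 79 mm across and 64 mm high, loose; a bystander. Origin at the centre of its underside.
- brass_weight: A round brass scale weight with a knob, 38 mm across and 34 mm high, 500 g, standing loose between the jars; a bystander (two smaller ones stand by the scale). Origin at the centre of its underside.

How it is judged:
By the outcome, as a careful person would: the job done as asked, in the order asked, and still so for the second after the job is handed in, with the robot touching nothing.
It also fails if it takes over 112 s, if anything falls off the work surface, if the arm or the gripper's body presses on something with over 40 N, if the wrist force passes 120 N, or if a joint passes its speed limit or range.

### The arm

A 6-joint arm with a two-finger parallel gripper is mounted at the origin on a cart in front of the work surface, level with it; the furniture and walls round the work are solid. World frame = base frame: x ahead of the robot, y to its left, z up, the work surface at z = 0. Lengths are in m, angles in rad, forces in N, time in s.
With the tool pointing down it reaches from about 0.225 to 0.875 m from the base axis. Payload 3.4 kg.
Tool frame: the origin (TCP) lies midway between the tips of the shut fingers; the grasp point (between the pads) lies 19 mm behind it; z points along the fingers, y is the line along which they close (so a half turn about z gives the same grasp; the last joint's range is limited). The gripper opens to 85 mm and grips with 20 to 120 N. Pads are 22 mm wide; open, the fingers measure 114 mm over their backs; the gripper's body (76 mm by 85 mm) begins 54 mm behind the grasp point. The pads swing forward as they close: fully open they stand 13 mm farther back than shut.
Start: joints at [-1.26, 0.276, 1.505, -0, 1.361, -0.121], TCP at [0.241, -0.522, 0.231] pointing down, gripper open.
Joint ranges: [-2.89, 2.89], [-0.75, 2.08], [0.22, 2.7], [-1.18, 4.32], [0.11, 2.71], [-2.7, 2.7]. Speed limits (rad/s): [2.57, 2.57, 3.14, 3.14, 3.14, 3.14].

### API

Orientations are given as a rotation vector (axis times angle).
In Python, from workcell import env gives the robot as it stands.
- The arm moves only by the tool inch_along, called after "Call:" as name([rows], argument=value, ...), one row to a line, values as JSON. Schema: {"type":"object","properties":{"offsets":{"type":"array","items":{"type":"array","prefixItems":[{"type":"array","items":{"type":"number"},"minItems":3,"maxItems":3},{"type":"array","items":{"type":"number"},"minItems":3,"maxItems":3}],"minItems":2,"maxItems":2},"minItems":1,"maxItems":12},"finger_gap":{"type":"number"},"squeeze":{"type":"number"},"only":{"type":"string"},"quiet":{"type":"boolean"},"lines":{"type":"string"}},"required":["offsets"],"additionalProperties":false}. offsets is a list of rows, 1 to 12 of them, each written [[dx, dy, dz], [rx, ry, rz]]: dx, dy, dz in units of 100 mm, then a rotation vector rx, ry, rz in rad; each row is the pose to reach, as a shift and turn from the pose commanded when the call began, along the tool's axes at that moment; what a row does not reach only later rows make up. A row lasts 1/8 s, in which the tool goes at most 0.0625 m and 0.188 rad, less where a joint would pass 70% of its speed; a pose out of reach is approached as far as the arm can. finger_gap is the finger opening in m, set as the call begins (left out keeps the last). The fingers move at their own pace and stop on an object; squeeze is the grip in N (left out, the last holds). Time passes only in rows, so rows that do not move let the fingers close. The tool returns the time, the measured TCP pose, the force, the opening and the grip force at its end. only (a regular expression) keeps the lines of the reply that match it, lines (a string "A,B") keeps lines A to B, and quiet returns only ok. Input that does not fit is refused with a message, and nothing moves.
- env.state(): the state, without advancing time (a new reading comes with each control period).
- env.camera(name): name is "scene" or "top"; returns a dict with "pixels" (384x512x3 uint8, red, green, blue), "depth" (384x512 float32, m along the optical axis (not along the pixel's ray), 0 where there is no reading), "fx", "fy", "cx", "cy" (pixels), "k1" (the pictures are not rectified: a ray, as slopes to the right and down, at radius r is drawn at 1 + k1 r^2 times it, then the intrinsics apply), "position" and "attitude" of the camera in the world. Camera axes: x right, y up, looking along -z (the intrinsics and any distortion apply to the point x, -y, -z); pixel columns grow to the right and rows downward; lengths in m; the calibration is good to about 2 mm. A picture is of the moment at which its call begins.
- env.finish_job(): hands the job in; it is judged then, once.
The state is a dict: "time": time; "joint_pos": joint angles; "qvel": joint speeds; "effort": joint torques, N m; "eef_pos": TCP position; "eef_rot": TCP orientation; "ft_force": force on the tool from outside, world axes, zero at the start; "ft_torque": the same for the moment, N m; "width": finger opening in m; "finger_force": force on a finger pad.
Only numpy, scipy, OpenCV 4.12 (cv2) and the standard library are available. Lean on these libraries where they do the work, as an engineer would, in place of code of your own. Each camera call takes 0.05 s, during which the arm holds its last target. There are 200 camera calls.

## Working session

There is one attempt and no reset: what is moved stays moved. The work goes in short steps, Python scripts to look and compute and a tool call to move; the robot and the scene stay as the last step left them, time stands still between calls to the robot, and variables do not carry over. Pictures are saved under pics/ and viewed, at most 14 in all, crops included, and the job is handed in when it is done.

```bash
ls; mkdir -p pics
```

Run:
```python
from workcell import env
import cv2,numpy as np
for n in("scene","top"):
    c=env.camera(n); cv2.imwrite(f"pics/{n}0.png",c["pixels"][:,:,::-1]); np.savez(f"{n}0.npz",**c)
    print({k:c[k] for k in c if k not in("pixels","depth")})
print(env.state())
```

```text
pics
workcell.py
{'fx': 378.0302362890034, 'fy': 378.0302362890034, 'cx': 251.88076491831282, 'cy': 190.46359973470257, 'k1': 0.0112167544256258, 'position': array([0.20404278, 0.61320249, 0.60115944]), 'attitude': array([ 0.30393913, -1.18563119, -2.4502946 ])}
{'fx': 444.608315520872, 'fy': 444.608315520872, 'cx': 263.10831855551953, 'cy': 187.64469561372823, 'k1': -0.023761451562354256, 'position': array([0.32098941, 0.01912529, 1.03466872]), 'attitude': array([ 0.14882921, -0.15437461, -1.59342717])}
{'time': 0.1, 'joint_pos': array([-1.26003348e+00,  2.76515747e-01,  1.50601458e+00,  8.35048860e-06,
        1.36069879e+00, -1.20995642e-01]), 'qvel': array([ 8.94400365e-04, -1.38433629e-03, -3.12007506e-03,  9.31207463e-04,
       -5.08515881e-04, -3.60820070e-05]), 'effort': array([ 1.74821027e-03, -4.17699480e+01, -2.46405619e+01,  2.37732718e-05,
        5.85202783e-03, -8.63280178e-06]), 'eef_pos': array([ 0.2404732 , -0.52177734,  0.23053213]), 'eef_rot': array([-3.06707990e+00, -6.72597266e-01,  2.30648951e-04]), 'ft_force': array([-0.57958728,  0.83687159, -0.05260163]), 'ft_torque': array([-0.02193751, -0.02331691,  0.01908727]), 'finger_force': 0.0, 'width': 0.08521662417465897}
```
View pics/scene0.png

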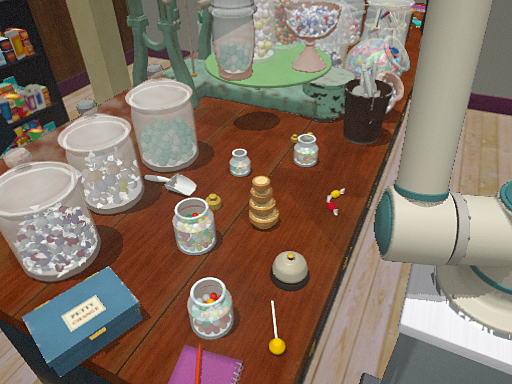

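View pics/top0.png

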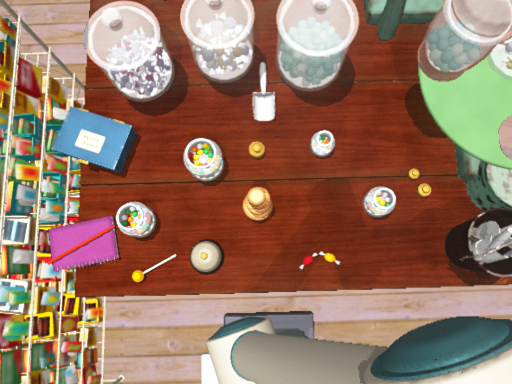

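The scene view shows the pile at about (263,200), the bell at (290,268) and the brass weight at (214,201). The jars are at (194,225), (210,305), (239,162) and (305,150). In the top view the pile is at (257,203), the jars at (204,160), (136,219), (380,201) and (322,143), the bell at (206,256) and the weight at (257,149).

Create h.py:
```python
import numpy as np,cv2
from scipy.spatial.transform import Rotation as R
def rays(c,uv):
    uv=np.asarray(uv,float).reshape(-1,2)
    d=(uv-[c["cx"],c["cy"]])/[c["fx"],c["fy"]]; s=d.copy()
    for _ in range(8): s=d/(1+c["k1"]*(s**2).sum(1,keepdims=True))
    return np.c_[s[:,0],-s[:,1],-np.ones(len(s))]@R.from_rotvec(c["attitude"]).as_matrix().T
def onplane(c,uv,z):
    r=rays(c,uv);p=np.asarray(c["position"]);return p+r*((z-p[2])/r[:,2:])
def cloud(c):
    h,w=c["depth"].shape;g=np.stack(np.meshgrid(np.arange(w),np.arange(h)),-1)
    P=(np.asarray(c["position"])+rays(c,g)*c["depth"].reshape(-1,1)).reshape(h,w,3)
    P[c["depth"]==0]=np.nan;return P
def tri(c1,u1,c2,u2):
    r1,r2=rays(c1,u1)[0],rays(c2,u2)[0];p1,p2=map(np.asarray,(c1["position"],c2["position"]))
    t=np.linalg.lstsq(np.c_[r1,-r2],p2-p1,rcond=None)[0];a,b=p1+t[0]*r1,p2+t[1]*r2
    return (a+b)/2,np.linalg.norm(a-b)
def circ(p):
    A=np.c_[2*p,np.ones(len(p))];x=np.linalg.lstsq(A,(p**2).sum(1),rcond=None)[0]
    return x[0],x[1],np.sqrt(x[2]+x[0]**2+x[1]**2)
```

Run:
```python
from h import *
T=dict(np.load("top0.npz"));S=dict(np.load("scene0.npz"))
for n,c,L in(("top",T,dict(j1=(204,160),j2=(136,219),j3=(380,201),j4=(322,143),pile=(257,203),bell=(206,256),wt=(257,149))),("scene",S,dict(j1=(194,225),j2=(210,305),j4=(239,162),j3=(305,150),pile=(263,200),bell=(290,268),wt=(214,201)))):
    P=cloud(c)
    for k,(u,v) in L.items():
        w=P[v-32:v+32,u-30:u+30].reshape(-1,3);w=w[np.isfinite(w[:,2])]
        ok=w[(w[:,2]>.012)]
        hs,e=np.histogram(ok[:,2],np.arange(.01,.14,.006));zt=np.percentile(ok[:,2],98)
        t=ok[ok[:,2]>zt-.005]; print(n,k,"ztop",zt.round(4),"mean",t.mean(0).round(4),"span",np.ptp(t,axis=0).round(3),"bodyspan",np.ptp(ok,axis=0).round(3),len(ok),hs)
crop=T["pixels"][120:275,110:420,::-1];cv2.imwrite("pics/topc.png",cv2.resize(crop,(775,388),interpolation=cv2.INTER_CUBIC))
crop=S["pixels"][135:345,165:345,::-1];cv2.imwrite("pics/scc.png",cv2.resize(crop,None,fx=2.8,fy=2.8,interpolation=cv2.INTER_CUBIC))
```

```text
top j1 ztop 0.1025 mean [0.5839 0.1472 0.1005] span [0.069 0.068 0.007] bodyspan [0.085 0.084 0.093] 1257 [ 15  22  25  31  42  58  98 259  42  26 145 137  70  35 117 135   0   0
   0   0   0]
top j2 ztop 0.0907 mean [0.4501 0.3013 0.0888] span [0.059 0.058 0.008] bodyspan [0.102 0.116 0.082] 1236 [169  60  36  54  83 187  38  30 135 122  74  24  85 139   0   0   0   0
   0   0   0]
top j3 ztop 0.0785 mean [ 0.4775 -0.25    0.0766] span [0.047 0.047 0.008] bodyspan [0.108 0.116 0.069] 760 [ 25  49  47 118  33  21 119  98  58  24  69  99   0   0   0   0   0   0
   0   0   0]
top j4 ztop 0.0667 mean [ 0.6202 -0.131   0.0646] span [0.038 0.037 0.007] bodyspan [0.055 0.054 0.057] 472 [18 64 27 20 85 81 35 23 56 63  0  0  0  0  0  0  0  0  0  0  0]
top pile ztop 0.1237 mean [0.4825 0.0279 0.1212] span [0.036 0.036 0.006] bodyspan [0.064 0.067 0.109] 784 [  1   8  16 174  11   0   7  18 134   5   1   7  18 109   2   0   6  18
 241   8   0]
top bell ztop 0.0623 mean [0.3648 0.1457 0.062 ] span [0.013 0.013 0.008] bodyspan [0.072 0.068 0.054] 790 [ 34   7  28  72  91 218 227  76  32   5   0 
[... 858 characters left out ...]
 0.048 0.006] bodyspan [0.11  0.297 0.066] 681 [61 55 59 41 56 43 76 76 58 55 73 28  0  0  0  0  0  0  0  0  0]
scene pile ztop 0.1213 mean [0.4827 0.0311 0.1201] span [0.037 0.04  0.006] bodyspan [0.186 0.197 0.111] 1277 [ 24  89  89 256  11   2  53  58 201   9   7  43  47 138   8   8  38  37
 159   0   0]
scene bell ztop 0.0618 mean [0.3658 0.1472 0.0615] span [0.013 0.014 0.006] bodyspan [0.069 0.065 0.052] 1007 [ 99  33  89 111 125 226 235  49  39   1   0   0   0   0   0   0   0   0
   0   0   0]
scene wt ztop 0.1008 mean [0.5739 0.1434 0.0993] span [0.063 0.069 0.007] bodyspan [0.187 0.302 0.091] 1196 [ 48 118  52  35   8   8  29  80  69  85 134 134 111 103 129  53   0   0
   0   0   0]
```

View pics/topc.png

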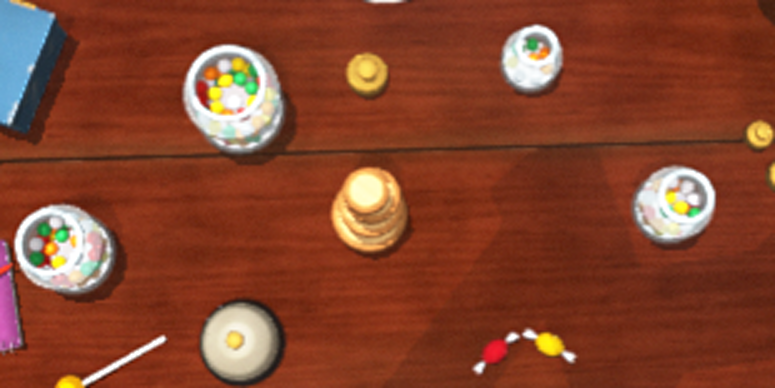

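View pics/scc.png

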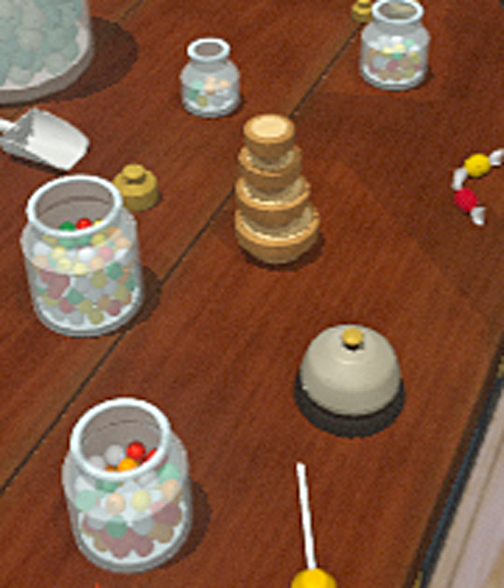

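The enlarged views confirm the layout. The jars grade XL at (204,160), L at (136,219), M at (380,201) and S at (322,143) in the top view, and the pile has four tiers with the S top at about (257,196). Next I'll fit circles to the lips and to each stopper level in both views.

Create m.py:
```python
from h import *
def lvl(c,xy,z,rad,tol=.005):
    P=cloud(c).reshape(-1,3);P=P[np.isfinite(P[:,2])]
    q=P[(np.hypot(*(P[:,:2]-xy).T)<rad)&(abs(P[:,2]-z)<tol)]
    if len(q)<8:return None
    (x,y),r=cv2.minEnclosingCircle(q[:,:2].astype(np.float32))
    return np.round([x,y,np.median(q[:,2]),2*r],4),len(q)
J=dict(XL=((.584,.148),.1),L=((.4505,.302),.088),M=((.478,-.25),.076),S=((.62,-.131),.064))
```

Run:
```python
from m import *
T=dict(np.load("top0.npz"));S=dict(np.load("scene0.npz"))
for k,(xy,z) in J.items():
    print(k,lvl(T,xy,z+.001,.045),lvl(S,xy,z,.045))
for z in(.12,.09,.06,.03): print(z,lvl(T,(.4825,.029),z+.001,.045,.004),lvl(S,(.4825,.029),z,.045,.004))
# two-view triangulated heights of lip / pile-top centres
def cen(c,xy,z,rad):
    P=cloud(c);m=(np.hypot(P[...,0]-xy[0],P[...,1]-xy[1])<rad)&(abs(P[...,2]-z)<.005)
    return cv2.fitEllipse(cv2.convexHull(np.argwhere(m)[:,::-1].astype(np.float32)))[0]
for k,(xy,z) in {**J,"pile":((.4825,.029),.12)}.items():
    a,b=cen(T,xy,z+.001,.045),cen(S,xy,z,.045);p,e=tri(T,a,S,b);print(k,p.round(4),e.round(4))
P=cloud(T).reshape(-1,3);P=P[P[:,2]>.16]; print("tall x min", [P[(abs(P[:,1]-y)<.06)&(P[:,0]>.45),0].min().round(3) if ((abs(P[:,1]-y)<.06)&(P[:,0]>.45)).any() else None for y in(.3,.15,0,-.13,-.25)])
```

```text
XL (array([0.5842, 0.1472, 0.1003, 0.0697]), 240) (array([0.5838, 0.1475, 0.0994, 0.0712]), 249)
L (array([0.4507, 0.3015, 0.0887, 0.0593]), 216) (array([0.4521, 0.3013, 0.0877, 0.0601]), 354)
M (array([ 0.4778, -0.2506,  0.0763,  0.0496]), 164) (array([ 0.4794, -0.2514,  0.0752,  0.0512]), 89)
S (array([ 0.6213, -0.1301,  0.0643,  0.0396]), 115) (array([ 0.6236, -0.1282,  0.0637,  0.0405]), 76)
0.12 (array([0.4829, 0.0278, 0.1209, 0.0388]), 256) (array([0.4833, 0.0283, 0.1203, 0.0401]), 175)
0.09 (array([0.484 , 0.0234, 0.0906, 0.0487]), 120) (array([0.4836, 0.0264, 0.09  , 0.0489]), 157)
0.06 (array([0.4817, 0.0249, 0.0606, 0.0586]), 146) (array([0.4829, 0.0262, 0.0603, 0.0585]), 224)
0.03 (array([0.4766, 0.0265, 0.0306, 0.0685]), 193) (array([0.478 , 0.0285, 0.0303, 0.0688]), 265)
XL [0.5848 0.1475 0.0973] 0.0011
L [0.4511 0.3022 0.0863] 0.001
M [ 0.478  -0.2502  0.0748] 0.0011
S [ 0.6227 -0.1304  0.0614] 0.0019
pile [0.4832 0.0281 0.1171] 0.0012
tall x min [np.float64(0.737), np.float64(0.781), np.float64(0.771), np.float64(0.754), np.float64(0.72)]
```

Call:
inch_along([
  [[0, 0, 0], [0, 0, 0.15]],
  [[0, 0, 0], [0, 0, 0.3]],
  [[0, 0, 0], [0, 0, 0.432]],
  [[0, 0, 0], [0, 0, 0.432]],
])

```text
time: 0.6
eef_pos: [0.2406, -0.522, 0.2309]
eef_rot: [-3.141, -0.002, 0.0]
ft_force: [0.2, 0.1, -0.4]
width: 0.0856
finger_force: 0.0
```

```bash
python3 -c "
from workcell import env
s=env.state();print(s['joint_pos'],s['eef_rot'])"
```

```text
[-1.25999765e+00  2.76228742e-01  1.50552288e+00  1.13799208e-05
  1.36071477e+00  3.09441889e-01] [-3.14075645e+00 -2.12693701e-03  4.02085268e-04]
```

Units first: shifts go in units of 100 mm. So -0.55 m is -5.5, -0.25 m is -2.5.

Call:
inch_along([
  [[0.22, -0.5, 0], [0, 0, 0]],
  [[0.44, -1, 0], [0, 0, 0]],
  [[0.66, -1.5, 0], [0, 0, 0]],
  [[0.88, -2, 0], [0, 0, 0]],
  [[1.1, -2.5, 0], [0, 0, 0]],
  [[1.32, -3, 0], [0, 0, 0]],
  [[1.54, -3.5, 0], [0, 0, 0]],
  [[1.76, -4, 0], [0, 0, 0]],
  [[1.98, -4.5, 0], [0, 0, 0]],
  [[2.2, -5, 0], [0, 0, 0]],
  [[2.424, -5.5, 0], [0, 0, 0]],
  [[2.424, -5.5, 0], [0, 0, 0]],
], finger_gap=0.085, squeeze=30)

```text
time: 2.1
eef_pos: [0.4841, 0.0309, 0.231]
eef_rot: [-3.14, -0.012, -0.0]
ft_force: [-0.6, -1.0, 0.3]
width: 0.085
finger_force: 0.0
```

To row units: 0.137 m is 1.37, 0.13 m is 1.3.

Call:
inch_along([
  [[0, 0, 0.4], [0, 0, 0]],
  [[0, 0, 0.8], [0, 0, 0]],
  [[0, 0, 1.1], [0, 0, 0]],
  [[0, 0, 1.3], [0, 0, 0]],
  [[0, 0, 1.37], [0, 0, 0]],
  [[0, 0, 1.37], [0, 0, 0]],
], finger_gap=0.06)

```text
time: 2.85
eef_pos: [0.483, 0.0271, 0.0943]
eef_rot: [3.141, -0.0, -0.001]
ft_force: [0.6, -0.6, 0.7]
width: 0.0601
finger_force: 0.0
```

```bash
python3 -c "
from workcell import env
s=env.state();print(s['joint_pos'],s['eef_rot'],s['eef_pos'])"
```

```text
[-8.77022958e-02  2.63449955e-01  1.90212867e+00 -3.70714842e-04
  9.76506402e-01  1.48349586e+00] [ 3.14132963e+00 -3.05001532e-04 -8.12555215e-04] [0.48297243 0.02708864 0.09429187]
```

Good. Now close gently and lift slightly.

To row units: -0.08 m is -0.8, -0.06 m is -0.6.

Call:
inch_along([
  [[0, 0, 0], [0, 0, 0]],
  [[0, 0, 0], [0, 0, 0]],
  [[0, 0, 0], [0, 0, 0]],
  [[0, 0, 0], [0, 0, 0]],
  [[0, 0, -0.05], [0, 0, 0]],
  [[0, 0, -0.2], [0, 0, 0]],
  [[0, 0, -0.6], [0, 0, 0]],
  [[0, 0, -0.8], [0, 0, 0]],
  [[0, 0, -0.8], [0, 0, 0]],
], finger_gap=0.03, squeeze=30)

```text
time: 3.98
eef_pos: [0.4842, 0.0277, 0.1757]
eef_rot: [3.141, -0.0, 0.006]
ft_force: [-0.5, -0.1, -0.5]
width: 0.0383
finger_force: 30.3
```

Create look.py:
```python
import sys
from m import *
from workcell import env
def shot(tag):
    o=[]
    for n in("top","scene"):
        c=env.camera(n);cv2.imwrite(f"pics/{n}_{tag}.png",c["pixels"][:,:,::-1]);o.append(c)
    return o
```

Run:
```python
from look import *
T,S=shot("a")
for z in(.09,.06,.03): print(z,lvl(T,(.4825,.027),z+.001,.045,.004),lvl(S,(.4825,.027),z,.045,.004))
im=cv2.resize(S["pixels"][100:260,180:340,::-1],None,fx=3.2,fy=3.2);cv2.imwrite("pics/a.png",im)
```

```text
0.09 (array([0.4824, 0.0237, 0.0909, 0.0473]), 197) (array([0.4853, 0.0235, 0.0905, 0.0504]), 257)
0.06 (array([0.4798, 0.024 , 0.0608, 0.0579]), 144) (array([0.4826, 0.0265, 0.0602, 0.0577]), 223)
0.03 (array([0.4764, 0.0265, 0.0309, 0.0684]), 189) (array([0.4785, 0.0274, 0.0304, 0.0688]), 265)
```

View pics/a.png

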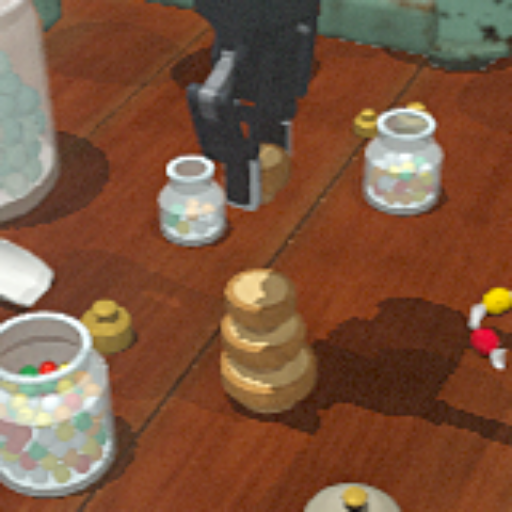

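The stopper S hangs level in the fingers and the three-tier pile is undisturbed at crop (265,340). On to jar S.

To row units: 0.158 m is 1.58, 0.139 m is 1.39.

Call:
inch_along([
  [[0.3, 0.34, 0], [0, 0, 0]],
  [[0.65, 0.74, 0], [0, 0, 0]],
  [[1, 1.14, 0], [0, 0, 0]],
  [[1.25, 1.42, 0], [0, 0, 0]],
  [[1.39, 1.58, 0], [0, 0, 0]],
  [[1.39, 1.58, 0.4], [0, 0, 0]],
  [[1.39, 1.58, 0.7], [0, 0, 0]],
  [[1.39, 1.58, 0.89], [0, 0, 0]],
  [[1.39, 1.58, 0.89], [0, 0, 0]],
  [[1.39, 1.58, 0.89], [0, 0, 0]],
])

```text
time: 5.32
eef_pos: [0.6222, -0.1303, 0.0851]
eef_rot: [-3.142, 0.0, 0.001]
ft_force: [-0.7, 0.8, 0.2]
width: 0.0377
finger_force: 30.3
```

Run:
```python
from look import *
T,S=shot("b")
print(env.state()["eef_pos"])
P=cloud(S)
for z in(.095,.111): print(z,lvl(S,(.622,-.13),z,.03,.004),lvl(T,(.622,-.13),z,.03,.004))
print(lvl(S,J["S"][0],.064,.045,.004))
im=cv2.resize(S["pixels"][110:200,190:290,::-1],None,fx=6,fy=6);cv2.imwrite("pics/b.png",im)
```

```text
[ 0.62276302 -0.13051065  0.08614263]
0.095 (array([ 0.6158, -0.1164,  0.0964,  0.0392]), 18) None
0.111 (array([ 0.624 , -0.1276,  0.1111,  0.0549]), 79) None
(array([ 0.6226, -0.1288,  0.0634,  0.0394]), 66)
```

View pics/b.png

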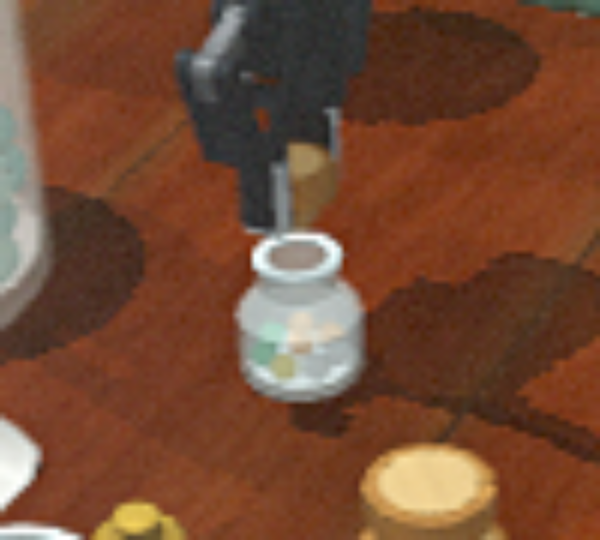

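The view shows S above jar S at crop (298,257), roughly concentric. I'll lower it and watch the force.

Call:
inch_along([
  [[0, 0, 0.12], [0, 0, 0]],
  [[0, 0, 0.2], [0, 0, 0]],
  [[0, 0, 0.24], [0, 0, 0]],
  [[0, 0, 0.28], [0, 0, 0]],
  [[0, 0, 0.28], [0, 0, 0]],
])

```text
time: 6.05
eef_pos: [0.6221, -0.1304, 0.057]
eef_rot: [3.141, -0.0, -0.001]
ft_force: [0.3, 0.3, -1.0]
width: 0.0379
finger_force: 30.3
```

To row units: 0.004 m is 0.04, 0.003 m is 0.03.

Call:
inch_along([
  [[0, 0, 0.015], [0, 0, 0]],
  [[0, 0, 0.03], [0, 0, 0]],
  [[0, 0, 0.04], [0, 0, 0]],
  [[0, 0, 0.04], [0, 0, 0]],
])

```text
time: 6.55
eef_pos: [0.6225, -0.1306, 0.0553]
eef_rot: [3.141, -0.0, 0.003]
ft_force: [-1.7, 0.2, 8.2]
width: 0.0378
finger_force: 31.4
```

Seated at the expected height with 8 N. Release and rise, then check.

Call:
inch_along([
  [[0, 0, 0], [0, 0, 0]],
  [[0, 0, 0], [0, 0, 0]],
  [[0, 0, 0], [0, 0, 0]],
  [[0, 0, -0.3], [0, 0, 0]],
  [[0, 0, -0.8], [0, 0, 0]],
  [[-0.3, -0.35, -1.2], [0, 0, 0]],
  [[-0.65, -0.75, -1.2], [0, 0, 0]],
  [[-1, -1.14, -1.2], [0, 0, 0]],
  [[-1.25, -1.4, -1.2], [0, 0, 0]],
  [[-1.25, -1.4, -1.2], [0, 0, 0]],
], finger_gap=0.065)

```text
time: 7.8
eef_pos: [0.4949, 0.0114, 0.1733]
eef_rot: [-3.141, -0.004, 0.002]
ft_force: [0.7, -0.8, -0.0]
width: 0.0651
finger_force: 0.0
```

Run:
```python
from look import *
T,S=shot("c")
print(env.state()["eef_pos"])
print("Son",lvl(T,(.622,-.13),.081,.03,.005),lvl(S,(.622,-.13),.08,.03,.005))
print("M",lvl(S,(.4825,.027),.09,.045,.004),lvl(T,(.4825,.027),.091,.045,.004))
```

```text
[0.49775945 0.00957421 0.17352887]
Son (array([ 0.6214, -0.1299,  0.0808,  0.0395]), 182) (array([ 0.6235, -0.1275,  0.0804,  0.0361]), 81)
M (array([0.4863, 0.0241, 0.0903, 0.0516]), 262) (array([0.4837, 0.0237, 0.091 , 0.0481]), 344)
```

S is home, with its top at 80 mm and level. Now M, on top of the pile at (0.484, 0.024).

To row units: 0.1095 m is 1.095, -0.014 m is -0.14.

Call:
inch_along([
  [[-0.13, -0.14, 0.3], [0, 0, 0]],
  [[-0.13, -0.14, 0.6], [0, 0, 0]],
  [[-0.13, -0.14, 0.9], [0, 0, 0]],
  [[-0.13, -0.14, 1.05], [0, 0, 0]],
  [[-0.13, -0.14, 1.095], [0, 0, 0]],
  [[-0.13, -0.14, 1.095], [0, 0, 0]],
  [[-0.13, -0.14, 1.095], [0, 0, 0]],
], finger_gap=0.07)

```text
time: 8.78
eef_pos: [0.4851, 0.0234, 0.0644]
eef_rot: [3.141, -0.001, 0.003]
ft_force: [0.2, -0.2, -0.3]
width: 0.0697
finger_force: 0.0
```

Call:
inch_along([
  [[0, 0, 0], [0, 0, 0]],
  [[0, 0, 0], [0, 0, 0]],
  [[0, 0, 0], [0, 0, 0]],
], finger_gap=0.04, squeeze=35)

```text
time: 9.15
eef_pos: [0.4847, 0.0235, 0.0647]
eef_rot: [3.141, 0.0, 0.003]
ft_force: [-1.2, 0.0, 5.4]
width: 0.0477
finger_force: 35.7
```

Call:
inch_along([
  [[0, 0, -0.05], [0, 0, 0]],
  [[0, 0, -0.3], [0, 0, 0]],
  [[0, 0, -0.6], [0, 0, 0]],
  [[0, 0.5, -0.6], [0, 0, 0]],
  [[-0.03, 1, -0.6], [0, 0, 0]],
  [[-0.03, 1.5, -0.6], [0, 0, 0]],
  [[-0.06, 2, -0.6], [0, 0, 0]],
  [[-0.06, 2.5, -0.6], [0, 0, 0]],
  [[-0.06, 2.745, -0.5], [0, 0, 0]],
  [[-0.06, 2.745, -0.3], [0, 0, 0]],
  [[-0.06, 2.745, -0.25], [0, 0, 0]],
  [[-0.06, 2.745, -0.25], [0, 0, 0]],
])

```text
time: 10.65
eef_pos: [0.4779, -0.2503, 0.0886]
eef_rot: [-3.141, -0.0, 0.001]
ft_force: [0.1, -0.5, -0.5]
width: 0.0477
finger_force: 36.4
```

Run:
```python
from look import *
T,S=shot("d")
print(env.state()["eef_pos"])
print("L",lvl(S,(.48,.027),.06,.045,.004),lvl(T,(.48,.027),.061,.045,.004))
print("XL",lvl(S,(.48,.027),.03,.045,.004),lvl(T,(.48,.027),.031,.045,.004))
im=cv2.resize(S["pixels"][90:180,250:360,::-1],None,fx=6,fy=6);cv2.imwrite("pics/d.png",im)
```

```text
[ 0.47850168 -0.2505892   0.08939884]
L (array([0.4833, 0.0261, 0.0605, 0.0599]), 365) (array([0.4814, 0.0249, 0.0608, 0.0587]), 516)
XL (array([0.4783, 0.0276, 0.0302, 0.0689]), 271) (array([0.4766, 0.0263, 0.0305, 0.0683]), 191)
```

View pics/d.png

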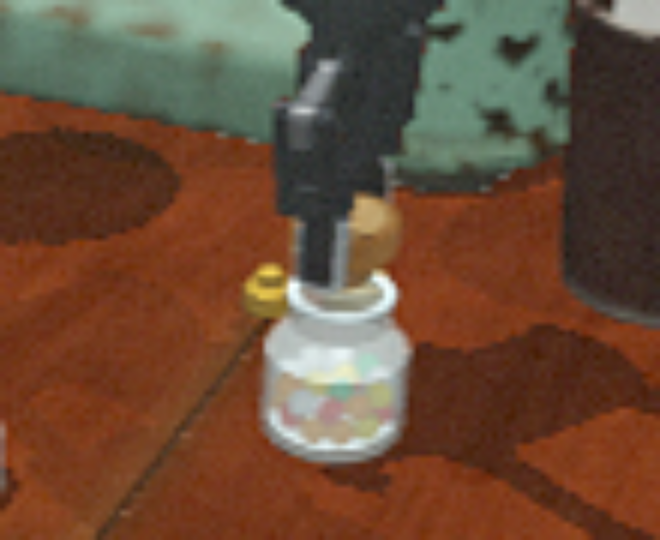

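M is above jar M, concentric to about 1 mm (crop column 348 against lip 342, most of that being perspective). Lower.

Call:
inch_along([
  [[0, 0, 0.1], [0, 0, 0]],
  [[0, 0, 0.16], [0, 0, 0]],
  [[0, 0, 0.2], [0, 0, 0]],
  [[0, 0, 0.22], [0, 0, 0]],
  [[0, 0, 0.235], [0, 0, 0]],
  [[0, 0, 0.235], [0, 0, 0]],
])

```text
time: 11.5
eef_pos: [0.4795, -0.2523, 0.0667]
eef_rot: [3.138, 0.0, 0.005]
ft_force: [-0.2, -1.8, 7.6]
width: 0.0479
finger_force: 40.0
```

To row units: -0.2 m is -2, -0.11 m is -1.1.

Call:
inch_along([
  [[0, 0, 0], [0, 0, 0]],
  [[0, 0, 0], [0, 0, 0]],
  [[0, 0, 0], [0, 0, 0]],
  [[0, 0, -0.3], [0, 0, 0]],
  [[0, 0, -0.7], [0, 0, 0]],
  [[0, -0.4, -1.1], [0, 0, 0]],
  [[0, -0.9, -1.1], [0, 0, 0]],
  [[0, -1.4, -1.1], [0, 0, 0]],
  [[0, -1.8, -1.1], [0, 0, 0]],
  [[0, -2, -1.1], [0, 0, 0]],
  [[0, -2, -1.1], [0, 0, 0]],
], finger_gap=0.075)

```text
time: 12.88
eef_pos: [0.4778, -0.0496, 0.1752]
eef_rot: [3.142, 0.004, -0.001]
ft_force: [0.3, -0.3, -0.9]
width: 0.0747
finger_force: 0.0
```

Run:
```python
from look import *
T,S=shot("e")
print(env.state()["eef_pos"])
P=cloud(T)
print("Mon",lvl(T,(.478,-.25),.093,.035,.007),lvl(S,(.478,-.25),.092,.035,.007))
for c in(T,S):
    q=cloud(c).reshape(-1,3);q=q[(np.hypot(q[:,0]-.478,q[:,1]+.25)<.022)&(q[:,2]>.07)];A=np.linalg.lstsq(np.c_[q[:,:2]-[.478,-.25],np.ones(len(q))],q[:,2],rcond=None)[0];print("tilt",A.round(4))
print("L",lvl(S,(.48,.027),.06,.045,.004),lvl(T,(.48,.027),.061,.045,.004))
```

```text
[ 0.47818666 -0.0512811   0.17520277]
Mon (array([ 0.4779, -0.2504,  0.0927,  0.05  ]), 403) (array([ 0.4802, -0.2507,  0.0924,  0.0511]), 168)
tilt [-0.004   0.0043  0.0929]
tilt [ 0.1773 -0.2954  0.0907]
L (array([0.4831, 0.0257, 0.0603, 0.0598]), 368) (array([0.4821, 0.0244, 0.061 , 0.0586]), 110)
```

M is home and level, with its top at 92 mm. Now L.

To row units: 0.143 m is 1.43, -0.076 m is -0.76.

Call:
inch_along([
  [[0.02, -0.4, 0], [0, 0, 0]],
  [[0.04, -0.76, 0], [0, 0, 0]],
  [[0.04, -0.76, 0.5], [0, 0, 0]],
  [[0.04, -0.76, 0.9], [0, 0, 0]],
  [[0.04, -0.76, 1.25], [0, 0, 0]],
  [[0.04, -0.76, 1.4], [0, 0, 0]],
  [[0.04, -0.76, 1.43], [0, 0, 0]],
  [[0.04, -0.76, 1.43], [0, 0, 0]],
  [[0.04, -0.76, 1.43], [0, 0, 0]],
], finger_gap=0.08)

```text
time: 14.1
eef_pos: [0.483, 0.0248, 0.0331]
eef_rot: [3.141, -0.001, 0.003]
ft_force: [-0.4, -0.9, 0.9]
width: 0.0801
finger_force: 0.0
```

Call:
inch_along([
  [[0, 0, 0], [0, 0, 0]],
  [[0, 0, 0], [0, 0, 0]],
  [[0, 0, 0], [0, 0, 0]],
], finger_gap=0.05, squeeze=40)

```text
time: 14.48
eef_pos: [0.4827, 0.0251, 0.0333]
eef_rot: [3.141, 0.0, 0.003]
ft_force: [-0.6, -1.1, 5.6]
width: 0.0578
finger_force: 42.0
```

To row units: -0.276 m is -2.76, -0.1 m is -1.

Call:
inch_along([
  [[0, 0, -0.05], [0, 0, 0]],
  [[0, 0, -0.4], [0, 0, 0]],
  [[0, 0, -0.9], [0, 0, 0]],
  [[-0.04, -0.4, -1], [0, 0, 0]],
  [[-0.1, -0.9, -1], [0, 0, 0]],
  [[-0.16, -1.4, -1], [0, 0, 0]],
  [[-0.22, -1.9, -1], [0, 0, 0]],
  [[-0.28, -2.4, -1], [0, 0, 0]],
  [[-0.31, -2.7, -0.9], [0, 0, 0]],
  [[-0.31, -2.76, -0.75], [0, 0, 0]],
  [[-0.31, -2.76, -0.66], [0, 0, 0]],
  [[-0.31, -2.76, -0.66], [0, 0, 0]],
])

```text
time: 15.98
eef_pos: [0.4505, 0.2996, 0.0972]
eef_rot: [3.14, -0.002, -0.004]
ft_force: [-0.0, -0.7, -0.6]
width: 0.0577
finger_force: 43.2
```

Run:
```python
from look import *
T,S=shot("f")
print(env.state()["eef_pos"])
print("XL",lvl(S,(.48,.027),.03,.045,.004),lvl(T,(.48,.027),.031,.045,.004))
im=cv2.resize(S["pixels"][210:350,150:290,::-1],None,fx=4,fy=4);cv2.imwrite("pics/f.png",im)
```

```text
[0.45151735 0.30010697 0.09828807]
XL (array([0.4784, 0.0255, 0.0305, 0.0717]), 501) (array([0.4771, 0.0265, 0.0309, 0.0686]), 669)
```

View pics/f.png

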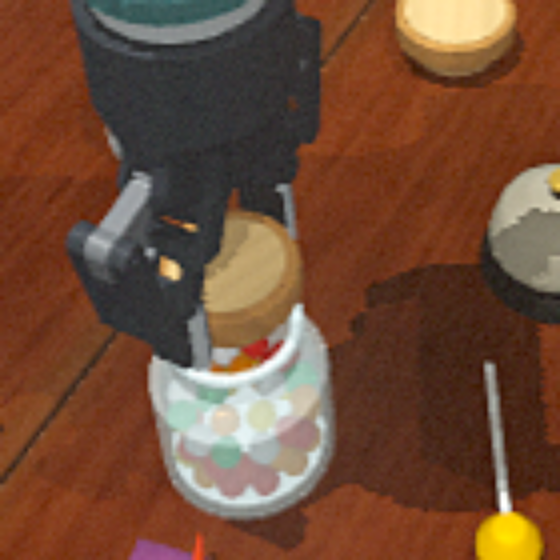

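L hangs over jar L (crop lip about (228,345)). XL alone remains on the worktop at crop (455,20). Lower.

Call:
inch_along([
  [[0, 0, 0.08], [0, 0, 0]],
  [[0, 0, 0.14], [0, 0, 0]],
  [[0, 0, 0.18], [0, 0, 0]],
  [[0, 0, 0.205], [0, 0, 0]],
  [[0, 0, 0.22], [0, 0, 0]],
  [[0, 0, 0.22], [0, 0, 0]],
])

```text
time: 16.82
eef_pos: [0.4514, 0.3013, 0.0773]
eef_rot: [-3.141, -0.0, -0.001]
ft_force: [-2.1, -0.8, 6.1]
width: 0.0575
finger_force: 44.8
```

Call:
inch_along([
  [[0, 0, 0], [0, 0, 0]],
  [[0, 0, 0], [0, 0, 0]],
  [[0, 0, 0], [0, 0, 0]],
  [[0, 0, -0.3], [0, 0, 0]],
  [[0, 0, -0.6], [0, 0, 0]],
  [[0.06, 0.4, -1], [0, 0, 0]],
  [[0.12, 0.9, -1], [0, 0, 0]],
  [[0.18, 1.4, -1], [0, 0, 0]],
  [[0.22, 1.9, -1], [0, 0, 0]],
  [[0.27, 2.3, -1], [0, 0, 0]],
  [[0.27, 2.4, -1], [0, 0, 0]],
  [[0.27, 2.4, -1], [0, 0, 0]],
], finger_gap=0.085)

```text
time: 18.32
eef_pos: [0.478, 0.0612, 0.1762]
eef_rot: [-3.141, 0.003, 0.001]
ft_force: [0.1, 0.6, -0.1]
width: 0.0848
finger_force: 0.0
```

Add to look.py:
```python
def tilt(c,xy,z,rad):
    q=cloud(c).reshape(-1,3);q=q[(np.hypot(*(q[:,:2]-xy).T)<rad)&(abs(q[:,2]-z)<.006)]
    return np.linalg.lstsq(np.c_[q[:,:2]-xy,np.ones(len(q))],q[:,2],rcond=None)[0].round(4)
```

Run:
```python
from look import *
T,S=shot("g")
print(env.state()["eef_pos"])
print("Lon",lvl(T,(.451,.301),.105,.04,.007),lvl(S,(.451,.301),.104,.04,.007),tilt(T,(.451,.301),.105,.025),tilt(S,(.451,.301),.104,.025))
print("XLjar",lvl(T,J["XL"][0],.101,.045),lvl(S,J["XL"][0],.1,.045))
im=cv2.resize(S["pixels"][120:345,165:345,::-1],None,fx=2.6,fy=2.6);cv2.imwrite("pics/g.png",im)
```

```text
[0.47797929 0.06222679 0.17618918]
Lon (array([0.4501, 0.3015, 0.1049, 0.0598]), 610) (array([0.4514, 0.3015, 0.1042, 0.0593]), 890) [-0.0009  0.002   0.105 ] [0.0052 0.0008 0.1044]
XLjar None (array([0.5847, 0.1474, 0.0994, 0.0698]), 244)
```

View pics/g.png

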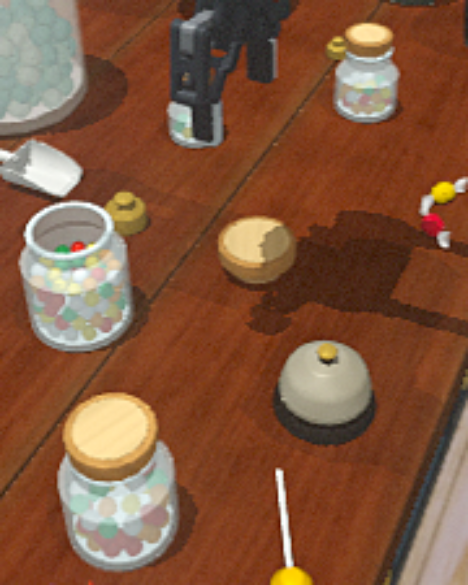

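L is closed and level at crop (110,430). M is closed at (367,60), and the lone XL is at (257,248). Now XL.

To row units: 0.177 m is 1.77, 0.035 m is 0.35.

Call:
inch_along([
  [[0, 0.35, 0], [0, 0, 0]],
  [[0, 0.35, 0.5], [0, 0, 0]],
  [[0, 0.35, 1], [0, 0, 0]],
  [[0, 0.35, 1.4], [0, 0, 0]],
  [[0, 0.35, 1.65], [0, 0, 0]],
  [[0, 0.35, 1.74], [0, 0, 0]],
  [[0, 0.35, 1.77], [0, 0, 0]],
  [[0, 0.35, 1.77], [0, 0, 0]],
], finger_gap=0.085)

```text
time: 19.42
eef_pos: [0.479, 0.0265, -0.0]
eef_rot: [3.141, 0.001, 0.003]
ft_force: [-0.1, -0.2, 1.1]
width: 0.0852
finger_force: 0.0
```

Call:
inch_along([
  [[0, 0, 0], [0, 0, 0]],
  [[0, 0, 0], [0, 0, 0]],
  [[0, 0, 0], [0, 0, 0]],
], finger_gap=0.06, squeeze=45)

```text
time: 19.8
eef_pos: [0.479, 0.0262, 0.0006]
eef_rot: [3.142, -0.001, 0.004]
ft_force: [-0.0, -0.2, 5.3]
width: 0.0678
finger_force: 49.5
```

To row units: -0.13 m is -1.3, -0.121 m is -1.21.

Call:
inch_along([
  [[0, 0, -0.05], [0, 0, 0]],
  [[0, 0, -0.4], [0, 0, 0]],
  [[0, 0, -0.9], [0, 0, 0]],
  [[0, 0, -1.3], [0, 0, 0]],
  [[0.3, -0.34, -1.3], [0, 0, 0]],
  [[0.6, -0.68, -1.3], [0, 0, 0]],
  [[0.85, -0.97, -1.3], [0, 0, 0]],
  [[1, -1.15, -1.3], [0, 0, 0]],
  [[1.064, -1.21, -1.25], [0, 0, 0]],
  [[1.064, -1.21, -1.12], [0, 0, 0]],
  [[1.064, -1.21, -1.08], [0, 0, 0]],
  [[1.064, -1.21, -1.08], [0, 0, 0]],
])

```text
time: 21.3
eef_pos: [0.5835, 0.1463, 0.1066]
eef_rot: [3.141, -0.002, -0.003]
ft_force: [-0.1, 1.0, -1.2]
width: 0.0676
finger_force: 51.2
```

Run:
```python
from look import *
T,S=shot("h")
print(env.state()["eef_pos"])
im=cv2.resize(S["pixels"][120:270,130:280,::-1],None,fx=3.8,fy=3.8);cv2.imwrite("pics/h.png",im)
```

```text
[0.58437637 0.14661219 0.10743411]
```

View pics/h.png

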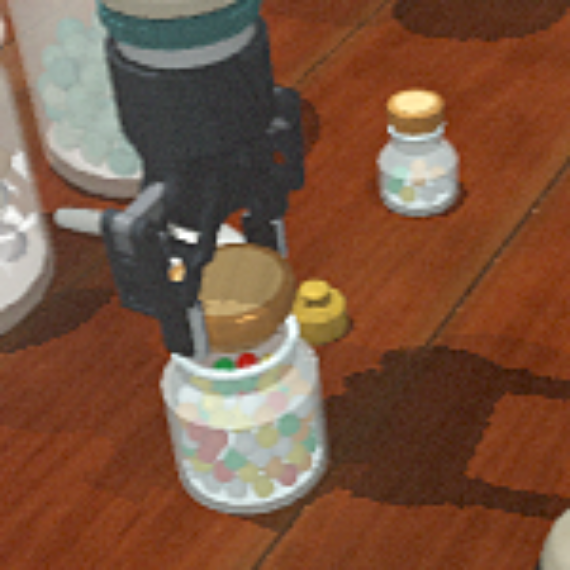

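XL is over its jar (crop lip about (240,350)), S is closed at (415,110), and the weight at (320,310) is clear of the fingers. Lower.

Call:
inch_along([
  [[0, 0, 0.07], [0, 0, 0]],
  [[0, 0, 0.13], [0, 0, 0]],
  [[0, 0, 0.17], [0, 0, 0]],
  [[0, 0, 0.2], [0, 0, 0]],
  [[0, 0, 0.215], [0, 0, 0]],
  [[0, 0, 0.215], [0, 0, 0]],
])

```text
time: 22.15
eef_pos: [0.5848, 0.1468, 0.0873]
eef_rot: [3.141, 0.0, 0.002]
ft_force: [-1.7, -1.1, 6.9]
width: 0.0678
finger_force: 54.7
```

Call:
inch_along([
  [[0, 0, 0], [0, 0, 0]],
  [[0, 0, 0], [0, 0, 0]],
  [[0, 0, 0], [0, 0, 0]],
  [[0, 0, -0.3], [0, 0, 0]],
  [[0, 0, -0.7], [0, 0, 0]],
  [[-0.2, 0.3, -1.1], [0, 0, 0]],
  [[-0.5, 0.7, -1.3], [0, 0, 0]],
  [[-0.8, 1.1, -1.3], [0, 0, 0]],
  [[-1.1, 1.5, -1.3], [0, 0, 0]],
  [[-1.4, 1.9, -1.3], [0, 0, 0]],
  [[-1.5, 2, -1.3], [0, 0, 0]],
  [[-1.5, 2, -1.3], [0, 0, 0]],
], finger_gap=0.085)

```text
time: 23.65
eef_pos: [0.4345, -0.053, 0.2159]
eef_rot: [-3.141, 0.003, -0.001]
ft_force: [0.5, 0.1, 0.5]
width: 0.0848
finger_force: 0.0
```

Call:
inch_along([
  [[0, 0, 0], [0, 0, 0]],
  [[0, 0.5, 0], [0, 0, 0]],
  [[0, 0.6, 0], [0, 0, 0]],
  [[0, 0.6, 0], [0, 0, 0]],
])

```text
time: 24.15
eef_pos: [0.4352, -0.1124, 0.2155]
eef_rot: [-3.141, 0.001, 0.0]
ft_force: [0.3, 0.1, 0.8]
width: 0.085
finger_force: 0.0
```

Run:
```python
from look import *
T,S=shot("i")
for k,(xy,z) in J.items():
    z+=.016;print(k,lvl(T,xy,z+.001,.04,.006),tilt(T,xy,z+.001,.018),lvl(S,xy,z,.04,.006),tilt(S,xy,z,.018))
print("bell",lvl(T,(.365,.146),.062,.03,.004),"wt",lvl(T,(.6136,.025),.034,.03,.005))
o=dict(np.load("top0.npz"));print("was",lvl(o,(.365,.146),.062,.03,.004),lvl(o,(.6136,.025),.034,.03,.005))
```

```text
XL (array([0.583 , 0.1466, 0.1168, 0.0693]), 781) [-0.0032 -0.0007  0.1169] (array([0.5835, 0.1477, 0.1163, 0.0697]), 641) [0.0103 0.0045 0.1166]
L (array([0.4502, 0.3011, 0.1049, 0.0602]), 609) [0.0197 0.001  0.1051] (array([0.4522, 0.302 , 0.1042, 0.0601]), 882) [0.0036 0.001  0.1046]
M (array([ 0.4621, -0.2544,  0.0928,  0.0218]), 46) [-0.0757  0.2412  0.0922] (array([ 0.4797, -0.2504,  0.0925,  0.0492]), 156) [ 0.0096 -0.0177  0.0929]
S (array([ 0.6221, -0.1278,  0.0808,  0.0379]), 121) [-0.0138 -0.0339  0.0813] (array([ 0.6218, -0.1281,  0.0802,  0.0402]), 110) [ 0.087  -0.0218  0.0803]
bell (array([0.3649, 0.1459, 0.063 , 0.0141]), 35) wt (array([0.6131, 0.0253, 0.0331, 0.0188]), 50)
was (array([0.3648, 0.1459, 0.0621, 0.0145]), 36) (array([0.6137, 0.0256, 0.033 , 0.0195]), 50)
```

View pics/scene_i.png

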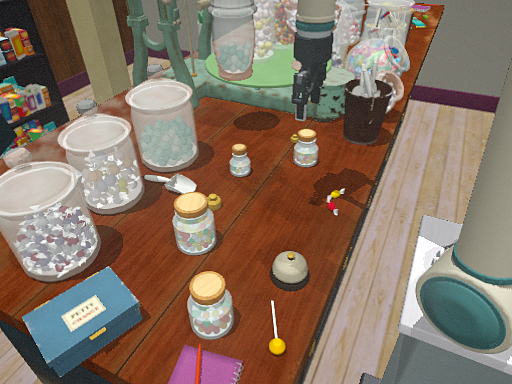

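All four jars are closed and level: XL at (194,205), L at (208,288), M at (306,137) and S at (239,152). The bell and the weight have not moved, and the gripper is clear.

```bash
python3 -c "
from workcell import env
print(env.finish_job())"
```

```text
the job is handed in; nothing more can be done
None
```

I took the pile apart and closed all four jars with their own stoppers, each seated level at its home height; the bell, the weight and the jars stayed put to within the cameras' 2 mm or so, and I handed the job in at about 24 s.

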